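Put the kiln shelves back in their slots

TASK

The thin kiln shelf has been put back in the rack's widest slot, where it stands loose. Move it to the narrow slot cut for it, and put the thick shelf that is standing on the bench in the widest slot, so that each shelf sits upright, square and roughly centred across both notched rails, as far down as its slot lets it go. Fired shelves chip, so lower them in rather than letting them fall; leave the middle shelf in its own slot and everything else on the bench where it is.

Things in the scene. Friction and masses are not known exactly. Their poses are not given: they have to be found in the camera images.
- rack: wooden rack fixed to the bench, 136 (x) by 224 (y) by 74 mm high, origin at the centre of its underside. Two 18 mm thick notched rails run along y at x = -50 and +50 mm, open between. Slots across both rails along x: widest at y = +60, middle at 0, narrowest at -60 mm. Shelves stand 30 to 38 mm proud of the teeth with 41 mm or more free between their faces.
- slot_wide (a point): widest slot: middle of its mouth, level with the teeth's tops (74 mm up); x along the slot, y along the row. 34 mm wide here, narrowing evenly to 20 mm at its floor 50 mm lower. The 22 mm shelf, long edge down, stops of itself with its lower edge about 43 mm below this point (7 mm off the floor), its centre then about 3 mm below this point. The thin shelf starts here.
- slot_narrow (a point): narrowest slot: middle of its mouth, level with the teeth's tops (74 mm up); x along the slot, y along the row. 22 mm wide here, narrowing evenly to 8 mm at its floor 50 mm lower. The 10 mm shelf, long edge down, stops of itself with its lower edge about 43 mm below this point (7 mm off the floor), its centre then about 3 mm below this point. Empty at the start.
- slot_middle (a point): middle slot: middle of its mouth, level with the teeth's tops (74 mm up); x along the slot, y along the row. 28 mm wide here, narrowing evenly to 14 mm at its floor 50 mm lower. The 16 mm shelf, long edge down, stops of itself with its lower edge about 43 mm below this point (7 mm off the floor), its centre then about 3 mm below this point. Holds the middle shelf.
- thin_center (a point): thin half kiln shelf, a plain buff fired-clay slab 150 long (x) by 10 thick (y) by 80 high (z) mm, about 260 g, one face whitish with kiln wash; this point is its centre (40 mm above its lower long edge). At the start it stands upright in the rack's widest slot with its lower edge on the slot's floor (24 mm above the bench), its length along the slot.
- thick_center (a point): thick half kiln shelf, a plain buff fired-clay slab 150 long (x) by 22 thick (y) by 80 high (z) mm, about 580 g, one face whitish with kiln wash; this point is its centre (40 mm above its lower long edge). At the start it stands free on the bench on a long edge, not in the rack.
- middle_center (a point): middle half kiln shelf, a plain buff fired-clay slab 150 long (x) by 16 thick (y) by 80 high (z) mm, about 420 g, one face whitish with kiln wash; this point is its centre (40 mm above its lower long edge). Already home in the rack's middle slot; to be left there.
- post_a_center (a point): bystander: square kiln post standing on the bench, 40 x 40 x 75 mm, about 75 mm to one side of the thick shelf's face; point at its centre
- post_b_center (a point): bystander: square kiln post standing on the bench, 40 x 40 x 50 mm; point at its centre
- cones_center (a point): bystander: cone pack, three small upright cones in a 75 x 26 mm clay strip, 64 mm high, about 80 mm from the thick shelf's other face; point 30 mm up
- mug_center (a point): bystander: biscuit-fired mug, 76 mm across, 85 mm high; point half-way up
- jar_center (a point): bystander: lidded jar of kiln wash, 72 mm across, 62 mm high, beyond the rack; point half-way up
- brush_grip (a point): bystander: wash brush, 170 mm long, lying beyond the rack; point on its handle
Not all that is in view belongs to the job. Leave any green look-alike of the part that bears thick_center alone. Leave any purple look-alike of the part that bears thin_center alone.

How it is judged (in metres and radians):
At the end, for the whole second after the job is handed in: Thin shelf in the narrowest slot, thick in the widest, middle in the middle slot, each at rest, its centre within 25 mm of the slot's middle lengthways, 9 mm sideways, and 8 mm below to 3 mm above the slot's point (home is about 3 mm below); lean under 0.17 rad, turned under 0.08 rad (x of thin_center in the frame of slot_narrow between -0.025 and 0.025 m and y of thin_center in the frame of slot_narrow between -0.009 and 0.009 m and z of thin_center in the frame of slot_narrow between -0.008 and 0.003 m and angle between each of thin_center, thick_center, middle_center's own z axis and vertical below 0.17 rad and angle between the x axis of thin_center and the x axis of slot_narrow, either way round below 0.08 rad and linear speed of each of thin, thick, middle below 0.02 m/s and x of thick_center in the frame of slot_wide between -0.025 and 0.025 m and y of thick_center in the frame of slot_wide between -0.009 and 0.009 m and z of thick_center in the frame of slot_wide between -0.008 and 0.003 m and angle between the x axis of thick_center and the x axis of slot_wide, either way round below 0.08 rad and x of middle_center in the frame of slot_middle between -0.025 and 0.025 m and y of middle_center in the frame of slot_middle between -0.009 and 0.009 m and z of middle_center in the frame of slot_middle between -0.008 and 0.003 m and angle between the x axis of middle_center and the x axis of slot_middle, either way round below 0.08 rad); the robot touches nothing.
It fails at once if a shelf falls: moves faster than 0.6 m/s while no finger holds it (a fall of about 18 mm) ((linear speed of thin above 0.6 m/s and contact force between the fingers and thin below 0.1 N) or (linear speed of middle above 0.6 m/s and contact force between the fingers and middle below 0.1 N) or (linear speed of thick above 0.6 m/s and contact force between the fingers and thick below 0.1 N)).
It fails at once if the middle shelf is taken or knocked out of its slot (moves more than 25 mm) (distance of middle_center from where it was at the start of the episode above 0.025 m).
It fails at once if a bystander is shifted by more than 40 mm (distance of any of post_a_center, post_b_center, cones_center, mug_center, jar_center, brush_grip from where it was at the start of the episode above 0.04 m).
It also fails if it takes over 64 s, if anything falls off the work surface, if the arm or the gripper's body presses on something with over 40 N, if the wrist force passes 120 N, or if a joint passes its speed limit or range.

ROBOT

A 6-joint arm with a two-finger parallel gripper is mounted at the origin on the work surface. World frame = base frame: x ahead of the robot, y to its left, z up, the work surface at z = 0. Lengths are in mm, angles in rad, forces in N, time in s.
With the tool pointing down it reaches from about 325 to 900 mm from the base axis. Payload 3.5 kg.
Tool frame: the origin (TCP) lies between the finger pads; the fingertips stand arm.finger_overhang ahead of it and the grasp point (between the pads) lies 8 mm behind it (arm.finger_overhang is the distance from the TCP to the fingertips, in mm); z points along the fingers, y is the line along which they close (so a half turn about z gives the same grasp; the last joint's range is limited). The gripper opens to 85 mm and grips with 20 to 120 N. Pads are 22 mm wide; open, the fingers measure 114 mm over their backs; the gripper's body (76 mm by 85 mm) begins 54 mm behind the grasp point. The pads swing forward as they close: fully open they stand 13 mm farther back than shut.
Start: joints at [-1.25, 0.276, -0.026, 1.268, 0, 1.467], TCP at [257.005, -569.711, 242.313] pointing down, gripper open.
Joint ranges: [-3.12, 3.12], [-0.85, 1.88], [-1.08, 1.24], [-1.95, 2.15], [-1.57, 1.53], [-3.14, 3.14]. Speed limits (rad/s): [2.57, 2.57, 3.14, 3.14, 3.14, 3.14].

INTERFACE

Orientations are given as a unit quaternion [x, y, z, w].
In Python, from station import arm, viewer, finish_job gives the robot as it stands.
- The arm moves only by the tool carry_out, never from a script. Its argument "rows" is a list of rows, each an object of numbers: "claw": the closure, from -1 (fully open) to 1 (shut), so that 0 is half open; "tx", "ty", "tz": the shift along the tool's x, y, z in cm; "spin": the turn about the tool's z in rad. In form: [{"claw": .., "tx": .., "ty": .., "tz": .., "spin": ..}, ...]. A call has 1 to 20 rows; each row is the pose to reach, as a shift and turn from the pose commanded when the call began, along the tool's axes at that moment; what a row does not reach only later rows make up. A row lasts 1/10 s, in which the tool goes at most 50 mm and 8.59 degrees, less where a joint would pass 70% of its speed; a pose out of reach is approached as far as the arm can. A call with a gripper value outside its range is refused whole. The fingers move at their own pace and stop on an object; "force" is the grip in N (left out, the last holds). Time passes only in rows, so rows that repeat a pose let the fingers close. It gives the time, the measured TCP pose, the force, the opening and the grip force at its end, in the units of the state.
- arm.state(): the state, without advancing time (a new reading comes with each control period).
- viewer.camera(name): name is "scene" or "top"; returns (picture, depth): 384x512x3 uint8, red, green, blue; 384x512 float32, mm along the optical axis (not along the pixel's ray), 0 where there is no reading.
- viewer.calibration(name): a dict with "fx", "fy", "cx", "cy" (pixels), "k1" (the pictures are not rectified: a ray, as slopes to the right and down, at radius r is drawn at 1 + k1 r^2 times it, then the intrinsics apply), "T" (4x4, takes a point from camera to world coordinates). Camera axes: x right, y down, z forward; pixel columns grow to the right and rows downward; lengths in mm; the calibration is good to about 2 mm. A picture is of the moment at which its call begins. calibration takes no time and is no camera call.
- finish_job(): hands the job in; it is judged then, once.
The state is a dict: "t": time; "q": joint angles; "qvel": joint speeds; "effort": joint torques, N m; "tool_pos": TCP position; "tcp_rot": TCP orientation; "wrist_force": force on the tool from outside, world axes, zero at the start; "wrist_torque": the same for the moment, N m; "opening": finger opening in mm; "grip_force": force on a finger pad.
Only numpy, scipy, OpenCV 4.12 (cv2) and the standard library are available. Lean on these libraries where they do the work, as an engineer would, in place of code of your own. Each camera call takes 0.05 s, during which the arm holds its last target. There are 200 camera calls.

## Working session

There is one attempt and no reset: what is moved stays moved. The work goes in short steps, Python scripts to look and compute and a tool call to move; the robot and the scene stay as the last step left them, time stands still between calls to the robot, and variables do not carry over. Pictures are saved under pics/ and viewed, at most 10 in all, crops included, and the job is handed in when it is done.

Besides the shell and the picture viewer there is one more tool, called after "Call:" as name([rows], argument=value, ...), one row to a line, values as JSON. carry_out: Moves the arm, as the interface text tells. Its arguments: {"type":"object","properties":{"rows":{"type":"array"},"force":{"type":"number"}},"required":["rows"]}

```bash
mkdir -p pics; cat > h.py <<'E'
from station import arm, viewer, finish_job
import numpy as np, cv2
def cloud(name):
    im,d=viewer.camera(name); c=viewer.calibration(name)
    K=np.array([[c['fx'],0,c['cx']],[0,c['fy'],c['cy']],[0,0,1.]])
    v,u=np.mgrid[:384,:512]
    s=cv2.undistortPoints(np.stack([u.ravel(),v.ravel()],1).astype(np.float64)[:,None],K,np.array([c['k1'],0,0,0.]))[:,0]
    T=np.array(c['T']); p=np.c_[s,np.ones(len(s))]*d.reshape(-1,1)
    P=(p@T[:3,:3].T+T[:3,3]).reshape(384,512,3); P[d==0]=np.nan
    return im,d,P
E
python3 - <<'E'
from h import *
out=[]
for n in("scene","top"):
    im,d,P=cloud(n); np.savez(n,im=im,P=P); cv2.imwrite(f"pics/{n}0.png",cv2.resize(im[...,::-1],(800,600)))
    print(n,{k:np.round(v,2).tolist() for k,v in viewer.calibration(n).items()})
print(arm.state(),arm.finger_overhang)
E
```

```text
scene {'fx': 367.53, 'fy': 367.53, 'cx': 259.16, 'cy': 200.01, 'k1': -0.09, 'T': [[0.75, 0.43, -0.51, 1033.82], [0.67, -0.49, 0.57, -565.75], [-0.01, -0.76, -0.65, 684.45], [0.0, 0.0, 0.0, 1.0]]}
top {'fx': 426.45, 'fy': 426.45, 'cx': 257.21, 'cy': 189.44, 'k1': -0.11, 'T': [[0.03, -0.99, 0.17, 358.5], [-1.0, -0.03, 0.0, -9.85], [0.0, -0.17, -0.99, 1248.46], [0.0, 0.0, 0.0, 1.0]]}
{'t': 0.1, 'q': array([-1.25040016e+00,  2.77067110e-01, -2.77443523e-02,  1.26799223e+00,
       -6.72734087e-06,  1.46739184e+00]), 'qvel': array([-0.00098192, -0.0018413 ,  0.00305294, -0.0007542 , -0.00067277,
       -0.00078769]), 'effort': array([ 6.79150362e-04, -4.46708071e+01,  2.96129054e+01,  8.45296861e-03,
       -2.53380932e-06,  2.28417157e-06]), 'tool_pos': array([ 256.78862156, -569.06472131,  241.26488104]), 'tcp_rot': array([ 9.77632514e-01,  2.10317998e-01, -1.12025546e-04, -9.97414814e-04]), 'wrist_force': array([0.82812516, 0.16842221, 0.74190861]), 'wrist_torque': array([ 0.00055229,  0.02466801, -0.06648983]), 'grip_force': 0.0, 'opening': 85.68062304235426} 11.0
```

View pics/scene0.png

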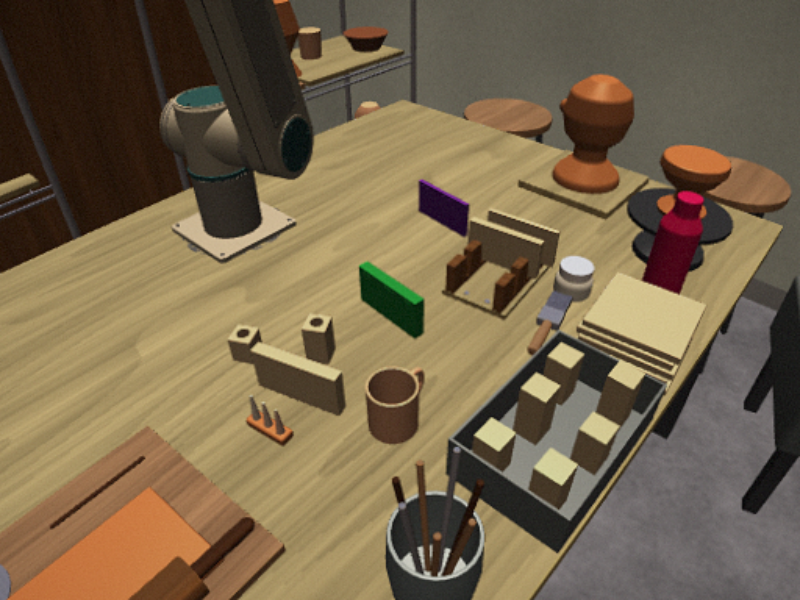

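View pics/top0.png

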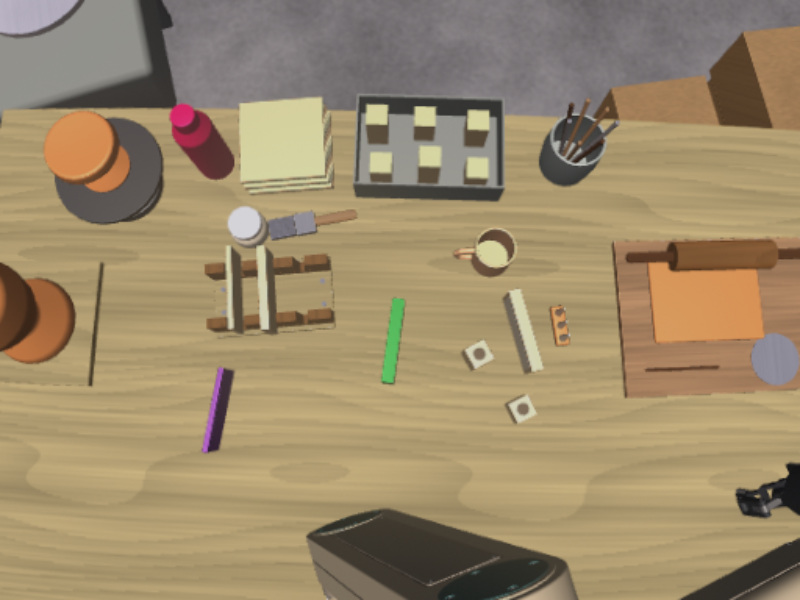

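The top view (800x600) shows these candidates:
- **Thick shelf:** the buff slab standing free at (525,330). The green look-alike is at (393,340).
- **Thin shelf:** the buff slab in the rack's outermost slot at (233,288). The purple look-alike is at (217,410), and the middle shelf is at (264,288).
- **Narrow slot:** empty, at about x=310.

I'm choosing the buff slabs at (525,330) and (233,288). Next I'll measure both and check them in a crop.

```bash
python3 - <<'E'
from h import *
D=np.load('top.npz'); im,P=D['im'],D['P']; s=.64
def rect(n,u0,v0,u1,v1,z0,z1):
    a=[int(x*s) for x in(u0,v0,u1,v1)]; Q=P[a[1]:a[3],a[0]:a[2]].reshape(-1,3)
    Q=Q[(Q[:,2]>z0)&(Q[:,2]<z1)]; 
    r=cv2.minAreaRect(Q[:,:2].astype(np.float32)); print(n,len(Q),np.round(r[0],1),np.round(r[1],1),round(r[2],2),'z',np.round(np.percentile(Q[:,2],[5,50,95]),1))
rect('thick',495,270,560,390,72,95)
rect('thin',218,235,250,345,95,125)
rect('mid',250,235,285,345,95,125)
rect('railA',200,245,340,285,66,80); rect('railB',200,300,340,340,66,80)
rect('posta',455,330,500,380,60,90);rect('postb',500,385,545,430,40,60);rect('cones',545,295,580,355,10,80)
rect('mug',470,220,525,280,70,100);rect('green',375,285,415,395,60,100)
for n,b in(('scene',(130,250,40,240)),):
    pass
a=im[120:260,120:380]; cv2.imwrite('pics/crop.png',cv2.resize(a[...,::-1],None,fx=3,fy=3))
E
```

```text
thick 443 [ 519.9 -196.1] [193.8  78.9] 14.81 z [75.2 79.5 83.1]
thin 228 [563.8 296.3] [149.4  11.4] 5.92 z [ 97.7 102.9 106.4]
mid 374 [563.6 237.1] [150.9  17.7] 6.88 z [100.8 109.7 113.7]
railA 388 [606.3 242.2] [223.3  61.7] 88.79 z [67.6 73.2 78. ]
railB 396 [516.4 231.4] [222.3  55. ] 88.6 z [68.7 73.3 77.9]
posta 216 [ 460.8 -147.1] [40.  40.4] 29.85 z [69.8 74.7 78.4]
postb 205 [ 366.6 -227.6] [38.9 40.5] 28.91 z [45.  49.8 53.6]
cones 228 [ 522.9 -304.3] [74.7 27. ] 8.77 z [11.8 16.4 56.4]
mug 180 [ 651.9 -173.2] [73.1 73.4] 52.38 z [71.5 83.6 87.5]
green 448 [481.2   6.3] [ 22.4 150.6] 83.89 z [75.1 79.7 83.4]
```

View pics/crop.png

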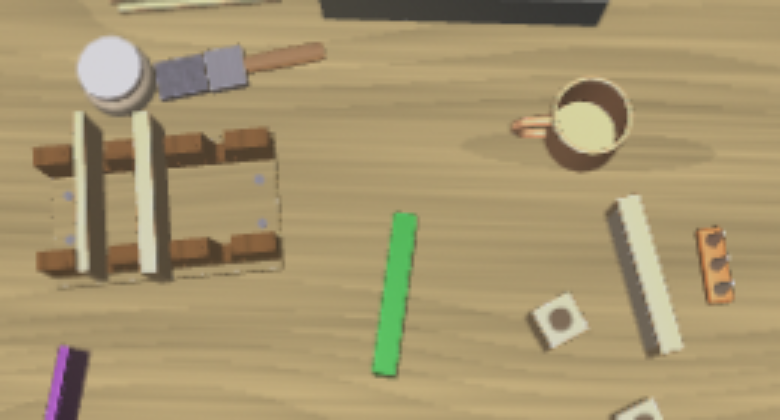

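The crop shows the free thick slab at (645,275), with a post at (560,320) and the cones at (715,265). The thin slab in the rack is at (88,190), the middle one at (150,190), and the empty narrow slot is near (222,200). I'll refine the fits, since the thick rectangle picked up some of the post.

```bash
cat >> h.py <<'E'
def rot(st):
    from scipy.spatial.transform import Rotation as R
    return R.from_quat(st['tcp_rot']).as_matrix()
def axis(Q,n=''):
    Q=Q[~np.isnan(Q[:,0])]; r=cv2.minAreaRect(Q[:,:2].astype(np.float32)); c=np.array(r[0]); b=cv2.boxPoints(r)
    e=max((b[1]-b[0],b[2]-b[1]),key=np.linalg.norm); a=np.degrees(np.arctan2(e[1],e[0])); a=(a+90)%180-90
    w=Q[:,:2]-Q[:,:2].mean(0); e2=np.linalg.svd(w,full_matrices=False)[2][0]; a2=(np.degrees(np.arctan2(e2[1],e2[0]))+90)%180-90
    print(n,len(Q),'c',np.round(c,1),'med',np.round(Q.mean(0),1),'size',np.round(r[1],1),'ang',round(a,2),round(a2,2))
def big(M):
    k,l,s,_=cv2.connectedComponentsWithStats(M.astype(np.uint8)); return l==1+np.argmax(s[1:,4])
E
python3 - <<'E'
from h import *
D=np.load('top.npz'); im,P=D['im'],D['P']; X,Y,Z=P[...,0],P[...,1],P[...,2]
axis(P[big((Z>70)&(Z<95)&(X>430)&(X<610)&(Y<-166)&(Y>-270))],'thick')
hsv=cv2.cvtColor(im,cv2.COLOR_RGB2HSV)
R=(Z>66)&(Z<80)&(Y>90)&(Y<370)&(X>480)&(X<650)&(hsv[...,2]<160)&(hsv[...,1]>130)
print(R.sum())
for n,m in(('A',X>560),('B',X<560)): axis(P[R&m],n)
axis(P[R],'both')
# gaps along the row, narrow side
for n,m in(('A',X>560),('B',X<560)): print(n,np.histogram(Y[R&m],np.arange(115,360,5))[0])
for n,y0,y1 in(('thin',270,325),('mid',210,265)):
    for z0,z1 in((92,130),(99,130)): axis(P[(Z>z0)&(Z<z1)&(X>470)&(X<660)&(Y>y0)&(Y<y1)],n)
# side view faces (scene)
D=np.load('scene.npz');P=D['P'];X,Y,Z=P[...,0],P[...,1],P[...,2]
for n,y0,y1 in(('thin',270,325),('mid',210,265)):axis(P[(Z>98)&(Z<130)&(X>470)&(X<660)&(Y>y0)&(Y<y1)],'S '+n)
m=(Z>78)&(Z<130)&(X>520)&(X<610)&(Y>270)&(Y<325);q=P[m];
for z in range(78,108,5):
    k=q[(q[:,2]>=z)&(q[:,2]<z+5)]; print(z,len(k),np.round(np.percentile(k[:,1]-.11*(k[:,0]-563),[5,50,95]),1) if len(k) else '')
axis(P[(Z>72)&(Z<95)&(X>430)&(X<610)&(Y<-166)&(Y>-270)],'S thick')
E
```

```text
thick 446 c [ 505.  -227.2] med [ 502.9 -227.5   79.4] size [149.9  23.3] ang 17.01 16.26
513
A 239 c [613.4 243. ] med [614.1 233.5  73.7] size [ 17.9 221.3] ang -83.81 -83.41
B 274 c [513.7 229.5] med [514.3 224.6  73.5] size [ 16.6 220.4] ang -83.24 -83.35
both 513 c [563.  236.4] med [560.8 228.7  73.6] size [116.9 221.9] ang -82.94 -81.99
A [ 0  0  0  5 11 10  9 11 11 10  6  4  0  0  0  0 11 12 10 12  6  8  4  0
  0  0  0  0  1  6  9  9  7  5  0  0  0  0  0  0  0 10  9 10  9  9  9  6]
B [ 0  8 12 12  9 10 11 11 11  0  0  0  0  5  9  8 11 12 10 10  3  0  0  0
  0  0  5 11 10  9 11  6  1  0  0  0  0  0  8  8 11 10 10 10 12  0  0  0]
thin 237 c [563.8 296.3] med [564.  295.5 102.3] size [149.4  11.4] ang 5.92 5.75
thin 200 c [563.8 296.3] med [563.1 295.9 103.4] size [149.4  11.4] ang 5.92 5.89
mid 384 c [563.6 237.1] med [562.1 235.8 108.7] size [150.9  17.7] ang 6.88 6.48
mid 362 c [563.6 237.1] med [562.3 236.2 109.5] size [150.9  17.7] ang 6.88 6.45
S thin 161 c [563.1 296.3] med [565.  295.1 102.7] size [150.7  14. ] ang 6.04 6.47
S mid 317 c [564.4 234.9] med [567.9 232.3 106.9] size [149.1  20.5] ang 4.84 6.4
78 33 [290.8 292.9 295.3]
83 44 [289.3 292.5 294.5]
88 41 [290.1 292.8 295.1]
93 37 [290.1 292.4 295.3]
98 46 [290.4 292.9 297.8]
103 52 [290.7 296.9 301. ]
S thick 573 c [ 495.8 -198.6] med [ 508.1 -228.3   79.7] size [151.3  85.9] ang 16.83 15.59
```

Estimated poses: rack centre (563,236), yaw 6.7°; thin (564,296), yaw 6°; thick (505,-227), yaw 16.5°. Next I'll work out the first move.

```bash
cat > go.py <<'E'
import sys
from h import *
def go(x,y,z,yaw):
    st=arm.state(); M=rot(st); d=M.T@(np.array([x,y,z])-st['tool_pos'])/10
    cur=np.degrees(np.arctan2(M[1,0],M[0,0])); s=(-(yaw-cur)+180)%360-180
    print('t%.2f'%st['t'],'pos',np.round(st['tool_pos'],1),'yaw %.2f'%cur,'tilt',np.round(M[:2,2],3),'q',np.round(st['q'],2),'open %.1f grip %.1f'%(st['opening'],st['grip_force']),'F',np.round(st['wrist_force'],1),'\n tx ty tz',np.round(d,2),'spin %.3f'%np.radians(s))
if len(sys.argv)>4: go(*map(float,sys.argv[1:5]))
E
python3 go.py 563.8 296.3 240 186
```

```text
t0.10 pos [ 256.8 -569.1  241.3] yaw 24.28 tilt [-0.001  0.002] q [-1.25  0.28 -0.03  1.27 -0.    1.47] open 85.7 grip 0.0 F [0.8 0.2 0.7] 
 tx ty tz [ 63.57 -66.26   0.27] spin -2.823
```

Call:
carry_out([
  {"claw": 0,"tx": 63.6,"ty": -66.3,"tz": 0,"spin": -2.82},
  {"claw": 0,"tx": 63.6,"ty": -66.3,"tz": 0,"spin": -2.82},
  {"claw": 0,"tx": 63.6,"ty": -66.3,"tz": 0,"spin": -2.82},
  {"claw": 0,"tx": 63.6,"ty": -66.3,"tz": 0,"spin": -2.82},
  {"claw": 0,"tx": 63.6,"ty": -66.3,"tz": 0,"spin": -2.82},
  {"claw": 0,"tx": 63.6,"ty": -66.3,"tz": 0,"spin": -2.82},
  {"claw": 0,"tx": 63.6,"ty": -66.3,"tz": 0,"spin": -2.82},
  {"claw": 0,"tx": 63.6,"ty": -66.3,"tz": 0,"spin": -2.82},
  {"claw": 0,"tx": 63.6,"ty": -66.3,"tz": 0,"spin": -2.82},
  {"claw": 0,"tx": 63.6,"ty": -66.3,"tz": 0,"spin": -2.82},
])

```text
t: 1.1
tool_pos: [424.1, -96.4, 242.1]
tcp_rot: [0.57, 0.822, 0.0, 0.0]
wrist_force: [1.0, -0.2, 0.3]
opening: 42.8
grip_force: 0.0
```

```bash
python3 go.py 563.8 296.3 160 186
```

```text
t1.10 pos [424.1 -96.4 242.1] yaw 110.56 tilt [ 0. -0.] q [-0.37 -0.07 -0.41  1.23  0.    0.84] open 42.8 grip 0.0 F [ 1.  -0.2  0.3] 
 tx ty tz [31.86 26.87  8.21] spin -1.317
```

Call:
carry_out([
  {"claw": 0,"tx": 31.5,"ty": 27,"tz": 2,"spin": -1.3},
  {"claw": 0,"tx": 31.5,"ty": 27,"tz": 2,"spin": -1.3},
  {"claw": 0,"tx": 31.5,"ty": 27,"tz": 2,"spin": -1.3},
  {"claw": 0,"tx": 31.5,"ty": 27,"tz": 2,"spin": -1.3},
  {"claw": 0,"tx": 31.5,"ty": 27,"tz": 2,"spin": -1.3},
  {"claw": 0,"tx": 31.5,"ty": 27,"tz": 2,"spin": -1.3},
  {"claw": 0,"tx": 31.5,"ty": 27,"tz": 2,"spin": -1.3},
  {"claw": 0,"tx": 31.5,"ty": 27,"tz": 2,"spin": -1.3},
  {"claw": 0,"tx": 31.5,"ty": 27,"tz": 2,"spin": -1.3},
  {"claw": 0,"tx": 31.5,"ty": 27,"tz": 2,"spin": -1.3},
  {"claw": 0,"tx": 31.5,"ty": 27,"tz": 2,"spin": -1.3},
  {"claw": 0,"tx": 31.5,"ty": 27,"tz": 2,"spin": -1.3},
])

```text
t: 2.3
tool_pos: [568.0, 289.3, 222.1]
tcp_rot: [-0.04, 0.999, -0.0, -0.001]
wrist_force: [0.5, 0.1, -0.2]
opening: 42.7
grip_force: 0.0
```

```bash
python3 go.py 563.8 296.3 88 186; python3 -c "
from h import *
im,d,P=cloud('scene');cv2.imwrite('pics/a.png',cv2.resize(im[100:260,200:400,::-1],None,fx=4,fy=4)[:600])"
```

```text
t2.30 pos [568.  289.3 222.1] yaw -175.41 tilt [-0.001 -0.001] q [ 0.37  0.31 -0.03  1.24 -0.    0.29] open 42.7 grip 0.0 F [ 0.5  0.1 -0.2] 
 tx ty tz [ 0.35  0.74 13.41] spin -0.025
```

View pics/a.png

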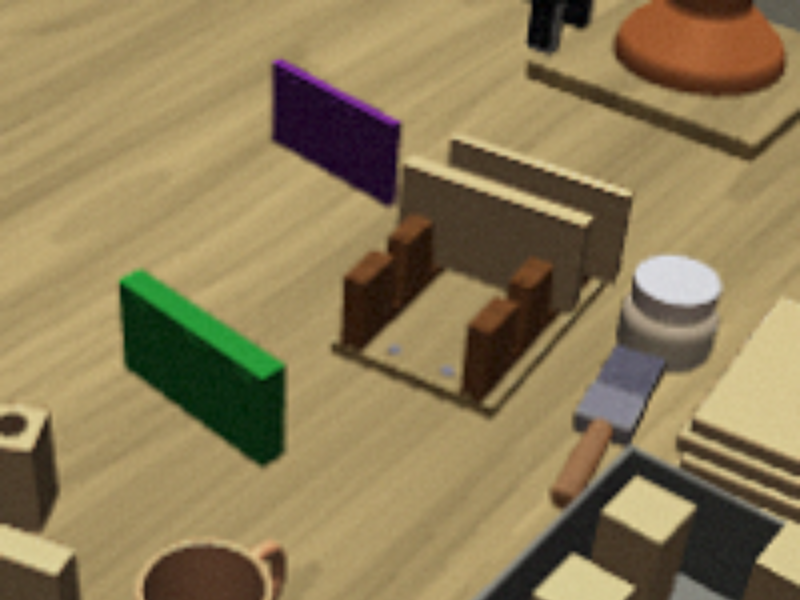

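The gripper is above the rack at (555,20) and both shelves stand upright. I'll align it and go down to just above the grasp height.

Call:
carry_out([
  {"claw": 0,"tx": 0.4,"ty": 0.7,"tz": 2,"spin": -0.025},
  {"claw": 0,"tx": 0.4,"ty": 0.7,"tz": 5,"spin": -0.025},
  {"claw": 0,"tx": 0.4,"ty": 0.7,"tz": 8,"spin": -0.025},
  {"claw": 0,"tx": 0.4,"ty": 0.7,"tz": 10.4,"spin": -0.025},
  {"claw": 0,"tx": 0.4,"ty": 0.7,"tz": 10.4,"spin": -0.025},
  {"claw": 0,"tx": 0.4,"ty": 0.7,"tz": 10.4,"spin": -0.025},
  {"claw": 0,"tx": 0.4,"ty": 0.7,"tz": 10.4,"spin": -0.025},
])

```text
t: 3.05
tool_pos: [565.4, 297.1, 120.4]
tcp_rot: [-0.053, 0.999, 0.001, 0.002]
wrist_force: [0.1, -0.6, -0.1]
opening: 42.6
grip_force: 0.0
```

```bash
python3 go.py 563.8 296.3 88 186
```

```text
t3.05 pos [565.4 297.1 120.4] yaw -173.91 tilt [0.003 0.001] q [ 0.38  0.38 -0.15  1.04 -0.    0.28] open 42.6 grip 0.0 F [ 0.1 -0.6 -0.1] 
 tx ty tz [ 0.18 -0.07  3.24] spin 0.002
```

Call:
carry_out([
  {"claw": 0,"tx": 0.1,"ty": 0,"tz": 1.6,"spin": 0},
  {"claw": 0,"tx": 0.1,"ty": 0,"tz": 3.2,"spin": 0},
  {"claw": 0,"tx": 0.1,"ty": 0,"tz": 3.2,"spin": 0},
  {"claw": 0,"tx": 0.1,"ty": 0,"tz": 3.2,"spin": 0},
  {"claw": 0.9,"tx": 0.1,"ty": 0,"tz": 3.2,"spin": 0},
  {"claw": 0.9,"tx": 0.1,"ty": 0,"tz": 3.2,"spin": 0},
  {"claw": 0.9,"tx": 0.1,"ty": 0,"tz": 3.2,"spin": 0},
  {"claw": 0.9,"tx": 0.1,"ty": 0,"tz": 3.2,"spin": 0},
  {"claw": 0.9,"tx": 0.1,"ty": 0,"tz": 3.2,"spin": 0},
  {"claw": 0.9,"tx": 0.1,"ty": 0,"tz": 3.2,"spin": 0},
], force=50)

```text
t: 4.05
tool_pos: [564.1, 297.6, 87.8]
tcp_rot: [-0.054, 0.999, 0.001, 0.001]
wrist_force: [0.6, 0.5, 5.6]
opening: 9.2
grip_force: 50.5
```

```bash
python3 go.py 563.8 296.3 195 186.7
```

```text
t4.05 pos [564.1 297.6  87.8] yaw -173.85 tilt [0.002 0.001] q [ 0.38  0.41 -0.18  0.97  0.    0.28] open 9.2 grip 50.5 F [0.6 0.5 5.6] 
 tx ty tz [ 1.000e-02 -1.200e-01 -1.072e+01] spin -0.010
```

Call:
carry_out([
  {"claw": 0.9,"tx": 0,"ty": 0,"tz": -1,"spin": 0},
  {"claw": 0.9,"tx": 0,"ty": 0,"tz": -3,"spin": 0},
  {"claw": 0.9,"tx": 0,"ty": 0,"tz": -5,"spin": 0},
  {"claw": 0.9,"tx": 0,"ty": 0,"tz": -7,"spin": 0},
  {"claw": 0.9,"tx": 0,"ty": 0,"tz": -9,"spin": 0},
  {"claw": 0.9,"tx": 0,"ty": 0,"tz": -11,"spin": 0},
  {"claw": 0.9,"tx": 0,"ty": 0,"tz": -11,"spin": 0},
  {"claw": 0.9,"tx": 0.1,"ty": -2,"tz": -11,"spin": -0.01},
  {"claw": 0.9,"tx": 0.2,"ty": -4,"tz": -11,"spin": -0.01},
  {"claw": 0.9,"tx": 0.3,"ty": -6,"tz": -11,"spin": -0.01},
  {"claw": 0.9,"tx": 0.5,"ty": -8,"tz": -11,"spin": -0.01},
  {"claw": 0.9,"tx": 0.6,"ty": -10,"tz": -11,"spin": -0.01},
  {"claw": 0.9,"tx": 0.7,"ty": -12,"tz": -11,"spin": -0.01},
  {"claw": 0.9,"tx": 0.7,"ty": -12.1,"tz": -11,"spin": -0.01},
  {"claw": 0.9,"tx": 0.7,"ty": -12.1,"tz": -11,"spin": -0.01},
  {"claw": 0.9,"tx": 0.7,"ty": -12.1,"tz": -11,"spin": -0.01},
])

```text
t: 5.65
tool_pos: [568.4, 176.4, 195.5]
tcp_rot: [-0.059, 0.998, 0.0, -0.001]
wrist_force: [-0.0, 0.1, -2.7]
opening: 9.3
grip_force: 49.4
```

```bash
python3 go.py 570.2 176.7 150 186.7; python3 -c "
from h import *
im,d,P=cloud('scene');cv2.imwrite('pics/b.png',cv2.resize(im[80:230,240:400,::-1],None,fx=4,fy=4)[:600])
X,Y,Z=P[...,0],P[...,1],P[...,2]
m=big((Z>112)&(Z<185)&(X>480)&(X<660)&(Y>150)&(Y<190)); q=P[m]; axis(q[q[:,2]<170],'thin')
print(np.nanpercentile(q[:,2],[1,50,99]))
for z in range(112,185,8):
  k=q[(q[:,2]>=z)&(q[:,2]<z+8)]; w=(k[:,1]-176.7)*.993-(k[:,0]-570.2)*.117
  print(z,len(k),np.round(np.percentile(w,[5,50,95]),1) if len(k) else '', np.round([k[:,0].min(),k[:,0].max()],1) if len(k) else '')
im,d,P=cloud('top');X,Y,Z=P[...,0],P[...,1],P[...,2]
axis(P[(Z>170)&(Z<220)&(X>470)&(X<660)&(Y>160)&(Y<195)],'top thin')
"
```

```text
t5.65 pos [568.4 176.4 195.5] yaw -173.26 tilt [-0.001  0.   ] q [ 0.19  0.25 -0.16  1.16  0.    0.07] open 9.3 grip 49.4 F [-0.   0.1 -2.7] 
 tx ty tz [-0.18  0.01  4.55] spin 0.001
thin 587 c [568.7 171.4] med [572.7 171.5 150.9] size [149.4  11.7] ang 8.02 6.27
[131.81928138 158.57693603 184.25526358]
112 0  
120 0  
128 62 [-7.9 -5.  -2.1] [494.1 642. ]
136 124 [-7.7 -5.5 -2.7] [495.1 642.5]
144 125 [-7.5 -5.5 -2.7] [496.9 642. ]
152 124 [-8.1 -5.6 -2.5] [497.5 643. ]
160 124 [-8.4 -5.8 -2.8] [494.6 641.4]
168 128 [-8.4 -6.  -3.4] [496.2 642.9]
176 127 [-8.1 -5.8 -3.2] [495.4 642.7]
184 12 [-10.1  -5.7  -4. ] [505.9 642.9]
top thin 184 c [568.2 174. ] med [528.3 169.  202.8] size [ 23.8 149. ] ang -0.34 4.89
```

View pics/b.png

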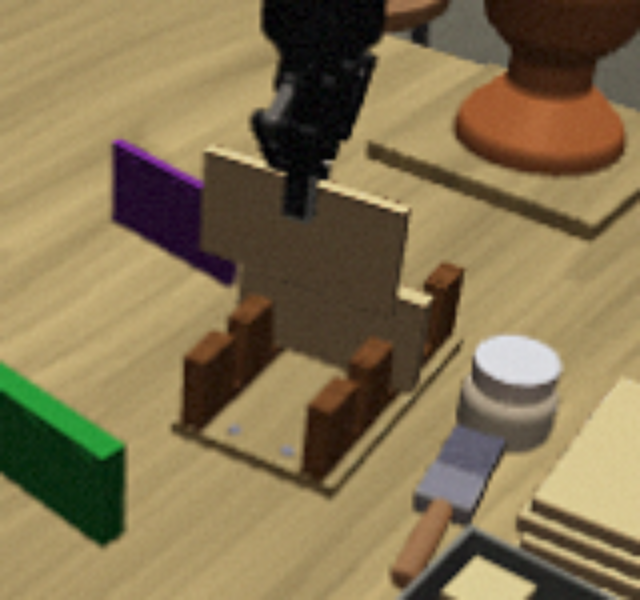

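The shelf is held square and upright over the narrow slot, face 5.6 mm to one side as expected, with its lower edge at about z=132. I'll lower it in.

Call:
carry_out([
  {"claw": 0.9,"tx": -0.1,"ty": 0,"tz": 2,"spin": 0},
  {"claw": 0.9,"tx": -0.1,"ty": 0,"tz": 4,"spin": 0},
  {"claw": 0.9,"tx": -0.1,"ty": 0,"tz": 5.5,"spin": 0},
  {"claw": 0.9,"tx": -0.1,"ty": 0,"tz": 6.5,"spin": 0},
  {"claw": 0.9,"tx": -0.1,"ty": 0,"tz": 7.5,"spin": 0},
  {"claw": 0.9,"tx": -0.1,"ty": 0,"tz": 8.3,"spin": 0},
  {"claw": 0.9,"tx": -0.1,"ty": 0,"tz": 9,"spin": 0},
  {"claw": 0.9,"tx": -0.1,"ty": 0,"tz": 9,"spin": 0},
  {"claw": 0.9,"tx": -0.1,"ty": 0,"tz": 9,"spin": 0},
])

```text
t: 6.65
tool_pos: [570.2, 176.1, 106.5]
tcp_rot: [-0.059, 0.998, 0.0, 0.0]
wrist_force: [-0.7, -0.7, -2.7]
opening: 9.2
grip_force: 49.4
```

```bash
python3 go.py 570.2 176.7 94.5 186.7
```

```text
t6.65 pos [570.2 176.1 106.5] yaw -173.29 tilt [0. 0.] q [ 0.19  0.33 -0.26  0.98 -0.    0.07] open 9.2 grip 49.4 F [-0.7 -0.7 -2.7] 
 tx ty tz [-0.    0.06  1.2 ] spin 0.000
```

Call:
carry_out([
  {"claw": 0.9,"tx": 0,"ty": 0,"tz": 0.4,"spin": 0},
  {"claw": 0.9,"tx": 0,"ty": 0,"tz": 0.8,"spin": 0},
  {"claw": 0.9,"tx": 0,"ty": 0,"tz": 1.1,"spin": 0},
  {"claw": 0.9,"tx": 0,"ty": 0,"tz": 1.2,"spin": 0},
  {"claw": 0.9,"tx": 0,"ty": 0,"tz": 1.2,"spin": 0},
  {"claw": 0.9,"tx": 0,"ty": 0,"tz": 1.2,"spin": 0},
])

```text
t: 7.25
tool_pos: [570.3, 176.9, 94.7]
tcp_rot: [-0.059, 0.998, 0.001, 0.0]
wrist_force: [-0.3, 5.0, 0.9]
opening: 9.0
grip_force: 49.9
```

Call:
carry_out([
  {"claw": 0.9,"tx": 0,"ty": 0,"tz": 0.1,"spin": 0},
  {"claw": 0.9,"tx": 0,"ty": 0,"tz": 0.2,"spin": 0},
  {"claw": 0.9,"tx": 0,"ty": 0,"tz": 0.2,"spin": 0},
  {"claw": 0.9,"tx": 0,"ty": 0,"tz": 0.2,"spin": 0},
])

```text
t: 7.65
tool_pos: [570.6, 177.0, 94.1]
tcp_rot: [-0.059, 0.998, 0.001, 0.001]
wrist_force: [-1.9, 4.8, 7.8]
opening: 9.7
grip_force: 51.0
```

It's seated, with upward force on the wrist. Releasing and retreating.

Call:
carry_out([
  {"claw": 0.6,"tx": 0,"ty": 0,"tz": 0,"spin": 0},
  {"claw": 0.4,"tx": 0,"ty": 0,"tz": 0,"spin": 0},
  {"claw": 0.2,"tx": 0,"ty": 0,"tz": 0,"spin": 0},
  {"claw": 0.2,"tx": 0,"ty": 0,"tz": 0,"spin": 0},
  {"claw": 0.2,"tx": 0,"ty": 0,"tz": -2,"spin": 0},
  {"claw": 0.1,"tx": 0,"ty": 0,"tz": -5,"spin": 0},
  {"claw": 0,"tx": 0,"ty": 0,"tz": -9,"spin": 0},
  {"claw": 0,"tx": 0,"ty": 0,"tz": -12,"spin": 0},
  {"claw": 0,"tx": 0,"ty": 0,"tz": -12,"spin": 0},
])

```text
t: 8.55
tool_pos: [573.6, 176.4, 217.8]
tcp_rot: [-0.058, 0.998, 0.0, 0.005]
wrist_force: [-0.2, 0.8, 0.7]
opening: 42.7
grip_force: 0.0
```

```bash
python3 go.py 504.5 -227 210 196.5; python3 -c "
from h import *
for n in ('scene','top'):
  im,d,P=cloud(n);X,Y,Z=P[...,0],P[...,1],P[...,2]
  axis(P[(Z>98)&(Z<125)&(X>470)&(X<660)&(Y>155)&(Y<200)],n)
  q=P[(Z>78)&(Z<125)&(X>470)&(X<660)&(Y>155)&(Y<200)];print(np.nanpercentile(q[:,2],[2,50,98]))
  m=(Z>70)&(Z<95)&(X>430)&(X<610)&(Y<-170)&(Y>-270)
  if m.any(): axis(P[big(m)],'thick')
"
```

```text
t8.55 pos [573.6 176.4 217.8] yaw -173.29 tilt [0.01  0.001] q [ 0.19  0.24 -0.13  1.19 -0.    0.07] open 42.7 grip 0.0 F [-0.2  0.8  0.7] 
 tx ty tz [ 11.58 -39.26   0.67] spin -0.171
scene 262 c [571.3 174.9] med [574.3 173.6 106.1] size [147.2  13.9] ang 6.42 5.86
[ 78.87255934  97.43409937 111.1929987 ]
thick 592 c [ 505.2 -228.2] med [ 510.3 -229.5   79.3] size [152.5  24.1] ang 16.87 16.61
top 148 c [543.8 172.9] med [543.4 172.5 109.1] size [96.8 10.2] ang 6.9 6.83
[ 80.01947955 109.02164794 113.47844611]
thick 452 c [ 505.1 -227. ] med [ 502.7 -227.4   79.4] size [150.2  23.3] ang 16.45 16.32
```

The thin shelf is home: top at about 111 mm, centre about 1 mm off, yaw about 6.4°. On to the thick shelf at (505,-227), yaw 16.5°.

Call:
carry_out([
  {"claw": -0.1,"tx": 11.6,"ty": -39.3,"tz": 1,"spin": -0.17},
  {"claw": -0.1,"tx": 11.6,"ty": -39.3,"tz": 1,"spin": -0.17},
  {"claw": -0.1,"tx": 11.6,"ty": -39.3,"tz": 1,"spin": -0.17},
  {"claw": -0.1,"tx": 11.6,"ty": -39.3,"tz": 1,"spin": -0.17},
  {"claw": -0.1,"tx": 11.6,"ty": -39.3,"tz": 1,"spin": -0.17},
  {"claw": -0.1,"tx": 11.6,"ty": -39.3,"tz": 1,"spin": -0.17},
  {"claw": -0.1,"tx": 11.6,"ty": -39.3,"tz": 1,"spin": -0.17},
  {"claw": -0.1,"tx": 11.6,"ty": -39.3,"tz": 1,"spin": -0.17},
  {"claw": -0.1,"tx": 11.6,"ty": -39.3,"tz": 1,"spin": -0.17},
  {"claw": -0.1,"tx": 11.6,"ty": -39.3,"tz": 1,"spin": -0.17},
  {"claw": -0.1,"tx": 11.6,"ty": -39.3,"tz": 1,"spin": -0.17},
  {"claw": -0.1,"tx": 11.6,"ty": -39.3,"tz": 1,"spin": -0.17},
  {"claw": -0.1,"tx": 11.6,"ty": -39.3,"tz": 1,"spin": -0.17},
])

```text
t: 9.95
tool_pos: [500.9, -226.1, 202.1]
tcp_rot: [-0.144, 0.99, 0.0, -0.0]
wrist_force: [0.7, 0.9, 0.9]
opening: 47.1
grip_force: 0.0
```

```bash
python3 go.py 505 -227.3 61 196.5
```

```text
t9.95 pos [ 500.9 -226.1  202.1] yaw -163.41 tilt [-0.     0.001] q [-0.54  0.17 -0.25  1.15  0.   -0.83] open 47.1 grip 0.0 F [0.7 0.9 0.9] 
 tx ty tz [-0.36 -0.24 14.11] spin 0.002
```

Call:
carry_out([
  {"claw": -0.1,"tx": -0.4,"ty": -0.2,"tz": 3,"spin": 0},
  {"claw": -0.1,"tx": -0.4,"ty": -0.2,"tz": 6,"spin": 0},
  {"claw": -0.1,"tx": -0.4,"ty": -0.2,"tz": 9,"spin": 0},
  {"claw": -0.1,"tx": -0.4,"ty": -0.2,"tz": 12,"spin": 0},
  {"claw": -0.1,"tx": -0.4,"ty": -0.2,"tz": 13.9,"spin": 0},
  {"claw": -0.1,"tx": -0.4,"ty": -0.2,"tz": 13.9,"spin": 0},
  {"claw": -0.1,"tx": -0.4,"ty": -0.2,"tz": 13.9,"spin": 0},
  {"claw": 0.7,"tx": -0.4,"ty": -0.2,"tz": 13.9,"spin": 0},
  {"claw": 0.7,"tx": -0.4,"ty": -0.2,"tz": 13.9,"spin": 0},
  {"claw": 0.7,"tx": -0.4,"ty": -0.2,"tz": 13.9,"spin": 0},
  {"claw": 0.7,"tx": -0.4,"ty": -0.2,"tz": 13.9,"spin": 0},
  {"claw": 0.7,"tx": -0.4,"ty": -0.2,"tz": 13.9,"spin": 0},
  {"claw": 0.7,"tx": -0.4,"ty": -0.2,"tz": 13.9,"spin": 0},
], force=80)

```text
t: 11.25
tool_pos: [506.6, -228.9, 65.2]
tcp_rot: [-0.143, 0.99, -0.0, 0.002]
wrist_force: [-0.2, 2.5, 6.2]
opening: 20.7
grip_force: 79.0
```

```bash
python3 go.py 556.2 295.9 215 186.7
```

```text
t11.25 pos [ 506.6 -228.9   65.2] yaw -163.53 tilt [ 0.003 -0.   ] q [-0.54  0.31 -0.39  0.87  0.   -0.83] open 20.7 grip 79.0 F [-0.2  2.5  6.2] 
 tx ty tz [-19.69  48.89 -14.99] spin 0.171
```

Call:
carry_out([
  {"claw": 0.7,"tx": 0,"ty": 0,"tz": -1,"spin": 0},
  {"claw": 0.7,"tx": 0,"ty": 0,"tz": -3,"spin": 0},
  {"claw": 0.7,"tx": 0,"ty": 0,"tz": -6,"spin": 0},
  {"claw": 0.7,"tx": 0,"ty": 0,"tz": -9,"spin": 0},
  {"claw": 0.7,"tx": 0,"ty": 0,"tz": -12,"spin": 0},
  {"claw": 0.7,"tx": 0,"ty": 0,"tz": -15,"spin": 0},
  {"claw": 0.7,"tx": 0,"ty": 0,"tz": -15,"spin": 0},
  {"claw": 0.7,"tx": -1.2,"ty": 3,"tz": -15,"spin": 0.01},
  {"claw": 0.7,"tx": -2.8,"ty": 7,"tz": -15,"spin": 0.03},
  {"claw": 0.7,"tx": -4.4,"ty": 11,"tz": -15,"spin": 0.04},
  {"claw": 0.7,"tx": -6,"ty": 15,"tz": -15,"spin": 0.05},
  {"claw": 0.7,"tx": -7.6,"ty": 19,"tz": -15,"spin": 0.07},
  {"claw": 0.7,"tx": -9.3,"ty": 23,"tz": -15,"spin": 0.08},
  {"claw": 0.7,"tx": -10.9,"ty": 27,"tz": -15,"spin": 0.09},
  {"claw": 0.7,"tx": -12.5,"ty": 31,"tz": -15,"spin": 0.11},
  {"claw": 0.7,"tx": -14.1,"ty": 35,"tz": -15,"spin": 0.12},
  {"claw": 0.7,"tx": -15.7,"ty": 39,"tz": -15,"spin": 0.14},
  {"claw": 0.7,"tx": -17.3,"ty": 43,"tz": -15,"spin": 0.15},
  {"claw": 0.7,"tx": -18.9,"ty": 47,"tz": -15,"spin": 0.17},
  {"claw": 0.7,"tx": -19.7,"ty": 48.9,"tz": -15,"spin": 0.17},
])

```text
t: 13.25
tool_pos: [554.3, 299.1, 210.5]
tcp_rot: [-0.06, 0.998, 0.0, -0.002]
wrist_force: [0.6, -0.1, -5.2]
opening: 20.5
grip_force: 79.6
```

Call:
carry_out([
  {"claw": 0.7,"tx": 0,"ty": 0,"tz": 0,"spin": 0},
  {"claw": 0.7,"tx": 0,"ty": 0,"tz": 0,"spin": 0},
  {"claw": 0.7,"tx": 0,"ty": 0,"tz": 0,"spin": 0},
])

```text
t: 13.55
tool_pos: [554.8, 294.7, 212.0]
tcp_rot: [-0.058, 0.998, -0.001, -0.001]
wrist_force: [0.3, 0.6, -4.8]
opening: 20.6
grip_force: 79.6
```

```bash
python3 go.py 556.2 295.9 215 186.7; python3 -c "
from h import *
im,d,P=cloud('scene');cv2.imwrite('pics/c.png',cv2.resize(im[50:230,220:420,::-1],None,fx=3,fy=3)[:600])
X,Y,Z=P[...,0],P[...,1],P[...,2]
m=big((Z>125)&(Z<215)&(X>465)&(X<655)&(Y>262)&(Y<299)); q=P[m]
print(np.nanpercentile(q[:,2],[1,50,99]))
for z in range(142,232,10):
  k=q[(q[:,2]>=z)&(q[:,2]<z+10)]; u=(k[:,0]-556.2)*.993+(k[:,1]-295.9)*.117;w=(k[:,1]-295.9)*.993-(k[:,0]-556.2)*.117
  if len(k)>9: print(z,len(k),np.round(np.percentile(w,[5,50,95]),1),np.round([u.min(),u.max()],1),'yaw rel',np.round(np.degrees(np.polyfit(u,w,1)[0]),2))
"
```

```text
t13.55 pos [554.8 294.7 212. ] yaw -173.34 tilt [-0.002 -0.002] q [ 0.39  0.3  -0.06  1.21 -0.    0.27] open 20.6 grip 79.6 F [ 0.3  0.6 -4.8] 
 tx ty tz [-0.15  0.1  -0.3 ] spin -0.001
[148.12777959 182.03866767 214.48284422]
142 57 [-13.1 -11.   -8.7] [-78.9  70.5] yaw rel 0.06
152 155 [-14.1 -11.3  -8.9] [-78.6  72.2] yaw rel 0.31
162 149 [-14.4 -11.6  -8.3] [-76.9  72.5] yaw rel 0.61
172 154 [-13.9 -11.5  -8.9] [-77.6  72.1] yaw rel 0.24
182 156 [-14.  -11.4  -9. ] [-78.7  72.8] yaw rel 0.32
192 152 [-13.6 -11.3  -8.8] [-81.1  72.3] yaw rel 0.27
202 158 [-18.2 -11.7  -8.9] [-76.   72.9] yaw rel 0.44
212 51 [-23.9 -11.6  -8.9] [-77.4  73.3] yaw rel -0.33
```

View pics/c.png

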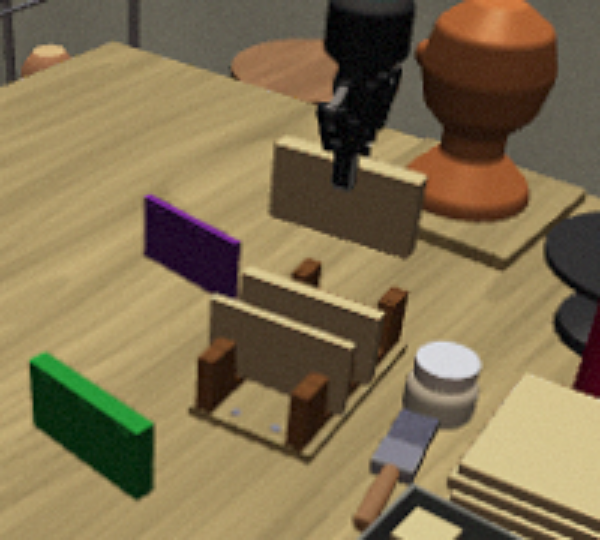

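The thick shelf is over the wide slot, centred and square (face at -11.4 mm for an 11 mm half-thickness). Both other shelves stand upright in their slots. Lowering.

Call:
carry_out([
  {"claw": 0.7,"tx": -0.2,"ty": 0,"tz": 2,"spin": 0},
  {"claw": 0.7,"tx": -0.2,"ty": 0,"tz": 4,"spin": 0},
  {"claw": 0.7,"tx": -0.2,"ty": 0,"tz": 6,"spin": 0},
  {"claw": 0.7,"tx": -0.2,"ty": 0,"tz": 7.5,"spin": 0},
  {"claw": 0.7,"tx": -0.2,"ty": 0,"tz": 8.5,"spin": 0},
  {"claw": 0.7,"tx": -0.2,"ty": 0,"tz": 9.5,"spin": 0},
  {"claw": 0.7,"tx": -0.2,"ty": 0,"tz": 10.2,"spin": 0},
  {"claw": 0.7,"tx": -0.2,"ty": 0,"tz": 10.2,"spin": 0},
  {"claw": 0.7,"tx": -0.2,"ty": 0,"tz": 10.2,"spin": 0},
])

```text
t: 14.5
tool_pos: [557.9, 296.6, 111.7]
tcp_rot: [-0.059, 0.998, 0.0, 0.0]
wrist_force: [-0.3, 0.8, -5.3]
opening: 20.6
grip_force: 79.6
```

```bash
python3 go.py 556.2 296.1 96.2 186.7
```

```text
t14.50 pos [557.9 296.6 111.7] yaw -173.28 tilt [0.001 0.   ] q [ 0.39  0.38 -0.17  1.02 -0.    0.27] open 20.6 grip 79.6 F [-0.3  0.8 -5.3] 
 tx ty tz [ 0.17 -0.03  1.55] spin 0.000
```

Call:
carry_out([
  {"claw": 0.7,"tx": 0,"ty": 0,"tz": 0.4,"spin": 0},
  {"claw": 0.7,"tx": 0,"ty": 0,"tz": 0.8,"spin": 0},
  {"claw": 0.7,"tx": 0,"ty": 0,"tz": 1.1,"spin": 0},
  {"claw": 0.7,"tx": 0,"ty": 0,"tz": 1.4,"spin": 0},
  {"claw": 0.7,"tx": 0,"ty": 0,"tz": 1.6,"spin": 0},
  {"claw": 0.7,"tx": 0,"ty": 0,"tz": 1.6,"spin": 0},
  {"claw": 0.7,"tx": 0,"ty": 0,"tz": 1.6,"spin": 0},
])

```text
t: 15.2
tool_pos: [557.7, 296.2, 95.8]
tcp_rot: [-0.058, 0.998, -0.0, 0.0]
wrist_force: [-1.0, -1.1, 0.1]
opening: 20.6
grip_force: 80.3
```

Call:
carry_out([
  {"claw": 0.7,"tx": 0,"ty": 0,"tz": 0.1,"spin": 0},
  {"claw": 0.7,"tx": 0,"ty": 0,"tz": 0.2,"spin": 0},
  {"claw": 0.7,"tx": 0,"ty": 0,"tz": 0.2,"spin": 0},
  {"claw": 0.7,"tx": 0,"ty": 0,"tz": 0.2,"spin": 0},
])

```text
t: 15.6
tool_pos: [558.0, 296.3, 95.4]
tcp_rot: [-0.058, 0.998, -0.0, 0.001]
wrist_force: [-2.7, -2.8, 7.9]
opening: 21.1
grip_force: 81.5
```

Call:
carry_out([
  {"claw": 0.4,"tx": 0,"ty": 0,"tz": 0,"spin": 0},
  {"claw": 0.2,"tx": 0,"ty": 0,"tz": 0,"spin": 0},
  {"claw": 0,"tx": 0,"ty": 0,"tz": 0,"spin": 0},
  {"claw": 0,"tx": 0,"ty": 0,"tz": 0,"spin": 0},
  {"claw": 0,"tx": 0,"ty": 0,"tz": -2,"spin": 0},
  {"claw": 0,"tx": 0,"ty": 0,"tz": -5,"spin": 0},
  {"claw": 0,"tx": 0,"ty": 0,"tz": -9,"spin": 0},
  {"claw": 0,"tx": 0,"ty": -4,"tz": -13,"spin": 0},
  {"claw": 0,"tx": 0,"ty": -8,"tz": -15,"spin": 0},
  {"claw": 0,"tx": 4,"ty": -13,"tz": -15,"spin": 0},
  {"claw": 0,"tx": 8,"ty": -18,"tz": -15,"spin": 0},
  {"claw": 0,"tx": 10,"ty": -23,"tz": -15,"spin": 0},
  {"claw": 0,"tx": 12,"ty": -28,"tz": -15,"spin": 0},
  {"claw": 0,"tx": 12,"ty": -33,"tz": -15,"spin": 0},
  {"claw": 0,"tx": 12,"ty": -35,"tz": -15,"spin": 0},
  {"claw": 0,"tx": 12,"ty": -35,"tz": -15,"spin": 0},
])

```text
t: 17.2
tool_pos: [479.5, -70.0, 243.6]
tcp_rot: [-0.055, 0.998, -0.001, 0.001]
wrist_force: [0.4, -0.0, 0.4]
opening: 42.5
grip_force: 0.0
```

```bash
python3 go.py 0 400 200 0; python3 -c "
from h import *
for n in ('scene','top'):
  im,d,P=cloud(n);X,Y,Z=P[...,0],P[...,1],P[...,2]
  if n=='top': cv2.imwrite('pics/d.png',cv2.resize(im[100:290,100:390,::-1],None,fx=2.5,fy=2.5))
  for k,cx,cy in(('thin',570.2,176.7),('mid',563.2,236.3),('thick',556.2,295.9)):
    u=(X-cx)*.993+(Y-cy)*.117;w=(Y-cy)*.993-(X-cx)*.117
    m=(abs(u)<95)&(abs(w)<24)&(Z>95)&(Z<125); axis(P[m],n+' '+k); print('  top',np.round(np.percentile(Z[m],[50,95]),1),'w',np.round(np.percentile(w[m],[3,97]),1),'u',np.round(np.percentile(u[m],[1,99]),1))
"
```

```text
t17.20 pos [479.5 -70.  243.6] yaw -173.68 tilt [ 0.001 -0.002] q [-0.28  0.02 -0.32  1.22 -0.   -0.39] open 42.5 grip 0.0 F [ 0.4 -0.   0.4] 
 tx ty tz [42.49 52.    4.19] spin -3.031
scene thin 312 c [569.9 175.7] med [573.9 173.3 104.6] size [148.5  15.6] ang 6.56 5.88
  top [105.5 110.8] w [-7.7  3.2] u [-71.   73.2]
scene mid 358 c [565.  235.4] med [568.7 232.  105.7] size [148.1  21. ] ang 5.96 6.45
  top [107.3 111.7] w [-10.8   6.2] u [-71.2  74.5]
scene thick 400 c [557.1 293.8] med [560.5 289.7 106.2] size [151.9  27.6] ang 6.56 7.07
  top [108.4 111.7] w [-14.8   8.5] u [-74.  76.]
top thin 238 c [571. 176.] med [569.9 175.4 108.7] size [151.9  11. ] ang 6.88 6.71
  top [109.5 113. ] w [-5.6  3.9] u [-74.   74.9]
top mid 373 c [563.8 236.7] med [562.4 235.9 109. ] size [150.3  17.4] ang 6.54 6.43
  top [109.9 113.2] w [-7.6  8.3] u [-73.9  74.8]
top thick 460 c [557.7 294.1] med [557.1 293.9 108.8] size [151.5  23.2] ang 6.52 6.01
  top [109.4 113.2] w [-12.4   8.6] u [-73.3  74.7]
```

View pics/d.png

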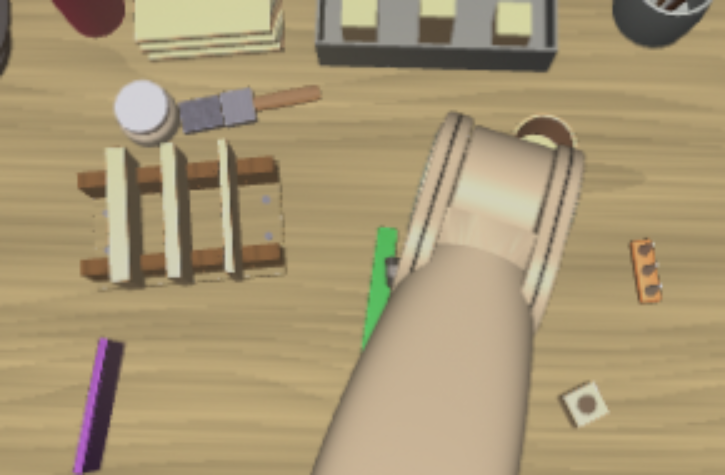

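All three shelves sit square in their slots at (118,215), (175,210) and (230,205), tops at about 110 mm, within about 2 mm of centre. The arm is clear, so I'm handing in.

```bash
python3 -c "
from h import *
print(finish_job())"
```

```text
the job is handed in; nothing more can be done
None
```

The thin shelf is in the narrow slot and the thick shelf in the widest. Both look upright, square and fully down, within about 2 mm of centre. The middle shelf is still in its own slot. I handed the job in at about 17 s; no verdict came back.

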